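Set out the gold pieces for the polisher

TASK

Set out the gold pieces on the jeweller's bench for the polisher: lower the gold bangle over the upright post until it lies on the base, put the gold pillbox in the round green dish, and lay the gold leaf clip lengthwise in the long blue tray, each lying flat, right way up and set down rather than dropped. Leave the silver pieces and the glass jar where they are.

Things in the scene. Friction and masses are not known exactly. Their poses are not given: they have to be found in the camera images.
- gold_bangle: Gold-coloured bangle (chunky plain ring lying flat), outer diameter 56 mm, inner diameter 40 mm, 14 mm high, about 0.12 kg; grip it across its outside. Origin: centre of the underside, z up. Starts on the bench (height 0), right way up, anywhere in the work area.
- gold_pillbox: Gold-coloured round closed pillbox with a shallow domed top, diameter 40 mm, straight sides up to 18 mm, 24 mm high at the middle, about 0.08 kg. Origin: centre of the underside, z up. Starts on the bench (height 0), right way up, anywhere in the work area.
- gold_leaf: Gold-coloured leaf-shaped hair clip, a long block pointed at both ends with dark veins on top, 56 mm long (along its x), 20 mm wide (y; flat parallel sides over the middle 36 mm), 14 mm high, about 0.09 kg; both ends are alike. Origin: centre of the underside, z up. Starts on the bench (height 0), right way up, anywhere in the work area.
- silver_bangle: Silver-grey bangle (chunky plain ring lying flat), outer diameter 56 mm, inner diameter 40 mm, 14 mm high, about 0.12 kg; grip it across its outside. Origin: centre of the underside, z up. Starts on the bench (height 0), right way up, anywhere in the work area. Same shape as the gold one; to be left alone.
- silver_pillbox: Silver-grey round closed pillbox with a shallow domed top, diameter 40 mm, straight sides up to 18 mm, 24 mm high at the middle, about 0.08 kg. Origin: centre of the underside, z up. Starts on the bench (height 0), right way up, anywhere in the work area. Same shape as the gold one; to be left alone.
- silver_leaf: Silver-grey leaf-shaped hair clip, a long block pointed at both ends with dark veins on top, 56 mm long (along its x), 20 mm wide (y; flat parallel sides over the middle 36 mm), 14 mm high, about 0.09 kg; both ends are alike. Origin: centre of the underside, z up. Starts on the bench (height 0), right way up, anywhere in the work area. Same shape as the gold one; to be left alone.
- bangle_post: Bangle post: red disc base, diameter 76 mm, 8 mm high, with an upright white post in its middle, diameter 22 mm, top 52 mm above the bench. A bangle goes over the post and rests on the base (underside 8 mm above the bench). Fixed to the bench, which is at height 0; it stands somewhere else in the work area at every start. Origin: centre of its underside, z up.
- round_dish: Shallow round green dish, outer diameter 78 mm, inner diameter 70 mm, inner floor 4 mm above the bench, rim 9 mm above the bench. Fixed to the bench, which is at height 0; it stands somewhere else in the work area at every start. Origin: centre of its underside, z up.
- long_tray: Shallow long blue tray, outside 92 mm (its x) by 52 mm (its y), inside 84 by 44 mm, inner floor 4 mm above the bench, rim 9 mm above the bench; both ends are alike. Fixed to the bench, which is at height 0; it stands somewhere else in the work area at every start. Origin: centre of its underside, z up.
- jar: Closed glass jar with a metal cap, diameter 60 mm, 85 mm high, 0.35 kg, standing at the far right of the work area; to be left alone. Origin: centre of its underside.

How it is judged:
By the outcome, as a careful person would: the job done as asked, in the order asked, and still so for the second after the job is handed in, with the robot touching nothing.
It also fails if it takes over 86 s, if anything falls off the work surface, if the arm or the gripper's body presses on something with over 40 N, if the wrist force passes 120 N, or if a joint passes its speed limit or range.

ROBOT

A 6-joint arm with a two-finger parallel gripper is mounted at the origin on the work surface. World frame = base frame: x ahead of the robot, y to its left, z up, the work surface at z = 0. Lengths are in m, angles in rad, forces in N, time in s.
With the tool pointing down it reaches from about 0.25 to 0.775 m from the base axis. Payload 4 kg.
Tool frame: the origin (TCP) lies midway between the tips of the shut fingers; the grasp point (between the pads) lies 19 mm behind it (robot.hold_point_z is the distance from the TCP to the grasp point, in m); z points along the fingers, y is the line along which they close (so a half turn about z gives the same grasp; the last joint's range is limited). The gripper opens to 94 mm and grips with 3 to 60 N. Pads are 16 mm wide; open, the fingers measure 119 mm over their backs; the gripper's body (75 mm by 177 mm) begins 78 mm behind the grasp point.
Start: joints at [1.118, 0.087, 1.371, -0, 1.684, -0.103], TCP at [0.189, 0.517, 0.182] pointing down, gripper open.
Joint ranges: [-3.1, 3.1], [-0.76, 2.03], [0.27, 2.55], [-1.08, 4.22], [0.17, 2.65], [-2.57, 2.57]. Speed limits (rad/s): [2.79, 2.79, 3.14, 3.14, 3.14, 3.14].

INTERFACE

Orientations are given as [roll, pitch, yaw] about the fixed x, y, z axes, in that order (R = Rz(yaw) Ry(pitch) Rx(roll)).
In Python, from bench import readout, imaging, robot gives the robot as it stands.
- The arm moves only by the tool carry_out, never from a script. Its argument "motion" is text: rows parted by semicolons, each of 7 numbers parted by spaces: the shift along the tool's x, y, z each as a share of 200 mm, from -1 to 1, then the turn, a rotation vector about the tool's x, y, z each as a share of 120 degrees, from -1 to 1, then the opening, from 0 (shut) to 1 (fully open). A call has 1 to 12 rows; each row shifts and turns the commanded pose from where the row before left it, along the tool's axes as they then stand; what a row does not reach is not made up. A row lasts 1/8 s, in which the tool goes at most 62.5 mm and 10.7 degrees, less where a joint would pass 70% of its speed; a pose out of reach is approached as far as the arm can. A call with a number of a shift or a turn outside -1 to 1 is refused whole. A call with a gripper value outside its range is refused whole. The fingers move at their own pace and stop on an object; the grip force is fixed at half the most. Time passes only in rows, so rows that do not move let the fingers close. It gives the time, the measured TCP pose, the force, the opening and the grip force at its end, in the units of the state.
- readout.get_obs(): the state, without advancing time (a new reading comes with each control period).
- imaging.snapshot(name): name is "side" or "top" or "wrist"; returns a dict with "pixels" (400x640x3 uint8, red, green, blue), "fx", "fy", "cx", "cy" (pixels), "dist_coeffs" ([k1, k2, p1, p2, k3] as OpenCV has them; the pictures are not rectified), "R" (3x3) and "t" (3): a world point X has camera coordinates R X + t. Camera axes: x right, y down, z forward; pixel columns grow to the right and rows downward; lengths in m; the calibration is good to about 2 mm. A picture is of the moment at which its call begins. There is no depth.
- robot.close_job(): hands the job in; it is judged then, once.
The state is a dict: "time": time; "joint_positions": joint angles; "qvel": joint speeds; "joint_torque": joint torques, N m; "tool_pos": TCP position; "ee_rot": TCP orientation; "wrist_force": force on the tool from outside, world axes, zero at the start; "wrist_torque": the same for the moment, N m; "width": finger opening in m; "finger_force": force on a finger pad.
Only numpy, scipy, OpenCV 4.12 (cv2) and the standard library are available. Lean on these libraries where they do the work, as an engineer would, in place of code of your own. Each camera call takes 0.05 s, during which the arm holds its last target. There are 200 camera calls.

## Working session

There is one attempt and no reset: what is moved stays moved. The work goes in short steps, Python scripts to look and compute and a tool call to move; the robot and the scene stay as the last step left them, time stands still between calls to the robot, and variables do not carry over. Pictures are saved under pics/ and viewed, at most 14 in all, crops included, and the job is handed in when it is done.

Besides the shell and the picture viewer there is one more tool, called after ">>>" as name(argument=value, ...) on one line, values as JSON. carry_out: Moves the arm, as the interface text tells. Its arguments: {"type":"object","properties":{"motion":{"type":"string"}},"required":["motion"]}

```bash
ls; mkdir -p pics; python3 - <<'E'
from bench import readout, imaging, robot
import cv2,numpy as np,pickle
o=readout.get_obs();print({k:np.round(v,3).tolist() for k,v in o.items()})
d={}
for n in ("top","side"):
    s=imaging.snapshot(n);d[n]=s;cv2.imwrite(f"pics/{n}0.png",s["pixels"][:,:,::-1])
    print(n,s["fx"],s["cx"],s["cy"],s["dist_coeffs"],np.round(s["R"],3).tolist(),np.round(s["t"],3))
pickle.dump(d,open("s0.pkl","wb"))
E
```

```text
pics
{'time': 0.0, 'joint_positions': [1.118, 0.088, 1.372, -0.0, 1.684, -0.103], 'qvel': [0.002, -0.0, 0.001, -0.001, -0.0, -0.001], 'joint_torque': [-0.001, -34.016, -30.243, 0.072, 0.033, -0.0], 'tool_pos': [0.188, 0.516, 0.181], 'ee_rot': [-3.139, -0.0, 2.792], 'wrist_force': [0.533, 0.013, 1.03], 'wrist_torque': [0.006, -0.012, 0.035], 'finger_force': 0.0, 'width': 0.094}
top 456.50509144045753 316.6979513894669 203.85833022485537 [0.01806749 0.         0.         0.         0.        ] [[-0.018, -1.0, 0.013], [-0.981, 0.015, -0.196], [0.196, -0.016, -0.981]] [-0.007  0.575  1.174]
side 513.4859548800372 323.8219421198308 192.71690244086454 [0.02236175 0.         0.         0.         0.        ] [[0.81, -0.586, -0.023], [-0.36, -0.466, -0.808], [0.463, 0.663, -0.588]] [-0.449  0.242  1.002]
```

View pics/top0.png

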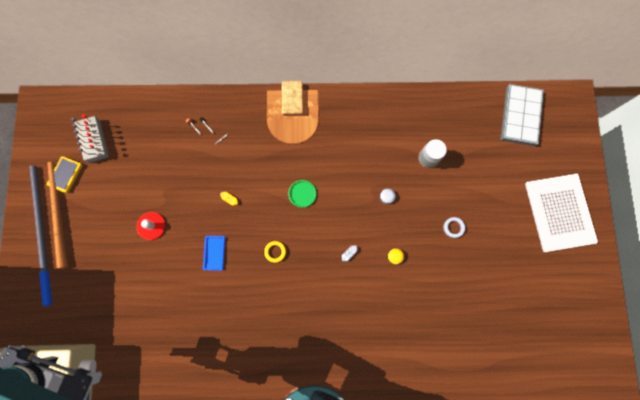

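View pics/side0.png

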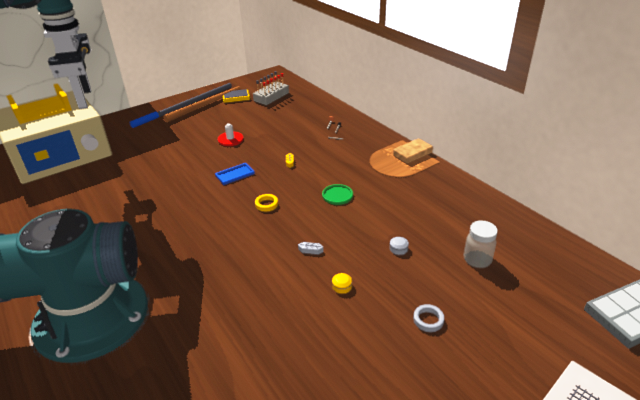

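The top view shows the gold bangle at (275,251), gold pillbox (396,256), gold leaf (229,198), post (150,226), dish (302,194) and tray (214,253). The side view agrees, with each silver twin clearly separate from its gold one.

```bash
cat > h.py <<'E'
import cv2,numpy as np
from bench import readout,imaging,robot
HSV={'gold':((20,120,80),(34,255,255)),'red':((0,200,120),(6,255,255)),'green':((50,120,50),(80,255,255)),'blue':((100,150,60),(125,255,255)),'silver':((90,5,90),(150,70,255))}
def rays(s,uv):
    K=np.array([[s['fx'],0,s['cx']],[0,s['fy'],s['cy']],[0,0,1]])
    n=cv2.undistortPoints(np.float64(uv).reshape(-1,1,2),K,np.array(s['dist_coeffs'])).reshape(-1,2)
    R=np.array(s['R']);return -R.T@np.array(s['t']),np.c_[n,np.ones(len(n))]@R
def onplane(s,uv,z):
    c,d=rays(s,uv);return (c+d*((z-c[2])/d[:,2])[:,None])[:,:2]
def mask(s,col):
    h=cv2.cvtColor(s['pixels'],cv2.COLOR_RGB2HSV);return cv2.inRange(h,*HSV[col])
def blobs(s,col,zmid,amin=60):
    cs,_=cv2.findContours(mask(s,col),cv2.RETR_EXTERNAL,cv2.CHAIN_APPROX_NONE)
    out=[]
    for c in cs:
        if cv2.contourArea(c)<amin: continue
        p=onplane(s,cv2.convexHull(c).reshape(-1,2),zmid)
        if not(np.all(abs(p[:,1])<.6) and p[:,0].min()>.2 and p[:,0].max()<.85):continue
        q=np.float32(p*1000); m=cv2.moments(q.reshape(-1,1,2)); (cx,cy),(w,hh),a=cv2.minAreaRect(q)
        if w<hh:a+=90
        out.append((np.round(c.reshape(-1,2).mean(0)),'cen',round(m['m10']/m['m00'],1),round(m['m01']/m['m00'],1),'rect',round(cx,1),round(cy,1),'size',round(max(w,hh),1),round(min(w,hh),1),'ang',round((a+90)%180-90,1)))
    return out
E
python3 - <<'E'
from h import *
import pickle
d=pickle.load(open('s0.pkl','rb'))
for n,s in d.items():
    print(n,'cam',np.round(rays(s,[[320,200]])[0],3))
    for col,z in(('gold',.007),('red',.004),('green',.009),('blue',.009),('silver',.01)):
        for b in blobs(s,col,z):print(col,*b)
s=d['top'];print('post tip top',s['pixels'][226,150])
E
```

```text
top cam [0.334 0.003 1.264]
gold [395. 256.] cen 435.3 -230.0 rect 435.1 -229.7 size 39.0 38.3 ang 89.1
gold [274. 251.] cen 453.7 101.5 rect 454.3 101.2 size 57.6 54.9 ang 89.0
gold [229. 198.] cen 604.6 229.4 rect 604.8 229.3 size 54.6 24.0 ang 55.4
red [151. 225.] cen 531.4 444.2 rect 531.1 445.5 size 76.8 75.5 ang 89.0
green [302. 193.] cen 615.1 23.4 rect 616.0 22.5 size 76.1 75.0 ang 89.1
blue [214. 253.] cen 452.9 266.8 rect 453.0 266.6 size 91.2 53.8 ang -2.4
silver [349. 254.] cen 444.0 -103.2 rect 443.7 -103.1 size 48.8 17.3 ang -46.4
silver [454. 227.] cen 512.2 -397.3 rect 512.6 -397.4 size 56.1 50.5 ang 89.1
silver [387. 196.] cen 603.6 -216.3 rect 603.4 -216.6 size 37.0 34.6 ang 89.1
side cam [-0.013 -0.815  0.775]
gold [342. 283.] cen 436.7 -225.1 rect 436.9 -224.9 size 53.2 39.1 ang 52.9
gold [266. 202.] cen 454.0 105.8 rect 453.3 105.2 size 71.0 55.0 ang 58.3
gold [289. 160.] cen 607.9 237.0 rect 607.8 236.5 size 68.3 19.8 ang 57.5
red [230. 138.] cen 533.9 453.1 rect 533.5 451.3 size 83.9 77.7 ang 63.7
green [337. 194.] cen 613.6 23.1 rect 612.9 23.4 size 85.4 76.1 ang 52.2
blue [234. 173.] cen 450.9 267.5 rect 450.8 267.5 size 92.8 63.6 ang -2.5
silver [428. 318.] cen 510.4 -397.6 rect 510.5 -397.5 size 62.5 53.8 ang 43.4
silver [310. 248.] cen 444.2 -101.9 rect 443.9 -101.7 size 56.2 32.4 ang -45.8
silver [399. 245.] cen 604.3 -213.5 rect 604.8 -213.6 size 52.6 38.1 ang 52.6
post tip top [115 109 109]
```

>>> carry_out(motion="-0.196 -0.15 0.03 0 0 0 1;-0.196 -0.15 0.03 0 0 0 1;-0.196 -0.15 0.03 0 0 0 1;-0.196 -0.15 0.03 0 0 0 1;-0.196 -0.15 0.03 0 0 0 1;-0.196 -0.15 0.03 0 0 0 1;-0.196 -0.15 0.03 0 0 0 1;-0.196 -0.15 0.03 0 0 0 1;-0.196 -0.15 0.03 0 0 0 1;-0.196 -0.15 0.03 0 0 0 1;0 0 0 0 0 0 1")

```text
time: 1.48
tool_pos: [0.4544, 0.0979, 0.1209]
ee_rot: [-3.14, -0.002, 2.787]
wrist_force: [-0.8, 0.0, -0.5]
width: 0.0935
finger_force: 0.0
```

```bash
cat >> h.py <<'E'
def plan(x,y,z,yaw=None):
    "total shift (shares) in tool axes to reach world mm target, turn in shares"
    o=readout.get_obs();R=cv2.Rodrigues(np.zeros(3))[0]
    from scipy.spatial.transform import Rotation as Ro
    R=Ro.from_euler('xyz',o['ee_rot']).as_matrix()
    p=np.array(o['tool_pos'])*1000;d=R.T@(np.array([x,y,z])-p)
    print('at',p.round(1),'rpy',np.round(np.degrees(o['ee_rot']),2),'w',round(o['width']*1000,1),'t',round(o['time'],2))
    print('shift shares',(d/200).round(4),'mm',d.round(1))
    if yaw is not None: print('turn rotvec shares',((Ro.from_matrix(R).inv()*Ro.from_euler('xyz',[np.pi,0,np.radians(yaw)])).as_rotvec()/np.radians(120)).round(4))
E
python3 - <<'E'
from h import *
s=imaging.snapshot('wrist');cv2.imwrite('pics/w1.png',s['pixels'][:,:,::-1])
print('cam',rays(s,[[320,200]])[0].round(3),s['R'].round(2).tolist())
for b in blobs(s,'gold',.007,300):print(*b)
plan(454,101.5,3,160)
E
```

```text
cam [0.386 0.123 0.324] [[0.35, 0.94, -0.0], [0.91, -0.34, 0.25], [0.23, -0.09, -0.97]]
[447. 366.] cen 743.8 199.5 rect 736.3 180.4 size 417.5 26.0 ang 70.3
[497. 312.] cen 679.6 257.8 rect 679.9 258.7 size 92.0 38.0 ang -4.0
[136. 312.] cen 521.1 -169.7 rect 521.7 -171.0 size 92.4 34.3 ang -36.5
[459. 270.] cen 603.6 229.6 rect 602.6 227.1 size 53.4 26.0 ang 55.9
[318. 192.] cen 453.4 100.4 rect 453.4 100.2 size 57.0 57.0 ang -65.5
at [453.8  99.5 121.3] rpy [-1.7997e+02 -1.2000e-01  1.5978e+02] w 94.3 t 1.52
shift shares [0.0012 0.0102 0.5914] mm [  0.2   2.  118.3]
turn rotvec shares [-0.0002 -0.001  -0.0018]
```

View pics/w1.png

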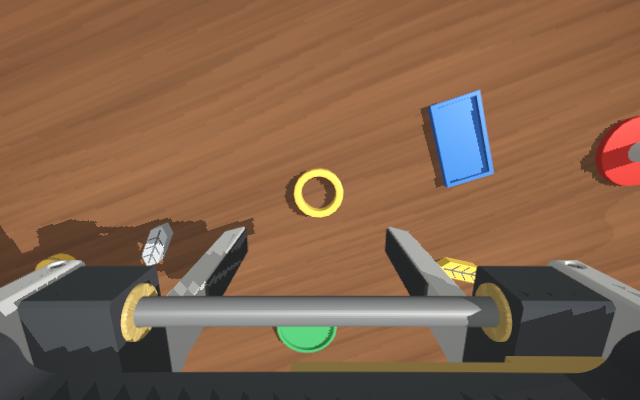

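The wrist view shows the bangle at (318,192), midway between the fingers and matching the top-view fix. I'll descend and grip.

>>> carry_out(motion="0 0.005 0.1 0 0 0 1;0 0 0.1 0 0 0 1;0 0 0.1 0 0 0 1;0 0 0.1 0 0 0 1;0 0 0.08 0 0 0 1;0 0 0.06 0 0 0 1;0 0 0.045 0 0 0 1;0 0 0 0 0 0 1;0 0 0 0 0 0 0;0 0 0 0 0 0 0;0 0 0 0 0 0 0;0 0 0 0 0 0 0")

```text
time: 3.02
tool_pos: [0.4545, 0.1015, 0.0054]
ee_rot: [3.141, 0.0, 2.792]
wrist_force: [0.6, 0.8, -0.2]
width: 0.0576
finger_force: 0.0
```

>>> carry_out(motion="0 0 0 0 0 0 0;0 0 0 0 0 0 0;0 0 -0.1 0 0 0 0;0 0 -0.2 0 0 0 0;0 0 -0.2 0 0 0 0;0 0 0 0 0 0 0")

```text
time: 3.78
tool_pos: [0.457, 0.1018, 0.1091]
ee_rot: [3.138, 0.007, 2.792]
wrist_force: [-0.4, -0.5, 0.4]
width: 0.0011
finger_force: 0.0
```

```bash
python3 - <<'E'
from h import *
s=imaging.snapshot('wrist');cv2.imwrite('pics/w2.png',s['pixels'][:,:,::-1])
for b in blobs(s,'gold',.107,300):print(*b)
for b in blobs(s,'red',.004,300):print(*b)
plan(531.4,444.8,105,160)
print(readout.get_obs()['finger_force'])
E
```

```text
[254. 366.] cen 564.4 21.4 rect 557.0 5.5 size 288.7 16.9 ang 69.6
[461. 274.] cen 533.3 196.2 rect 533.2 196.1 size 43.3 17.7 ang 56.7
[ 37. 264.] cen 410.3 -116.4 rect 409.8 -116.3 size 38.1 8.6 ang -85.6
[314. 193.] cen 431.6 109.0 rect 431.6 108.9 size 38.3 38.2 ang -20.1
at [455.4 101.6 106.6] rpy [179.91   0.18 159.96] w 0.4 t 3.83
shift shares [0.2311 1.7422 0.0099] mm [ 46.2 348.4   2. ]
turn rotvec shares [ 0.0008  0.0015 -0.0003]
0.0
```

View pics/w2.png

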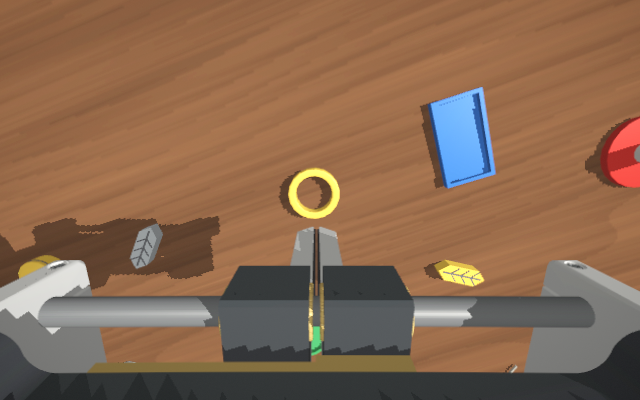

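The fingers are fully shut and the bangle is still on the bench at (314,193), so the grip slipped. I'll check the bangle's position and the real fingertip position against the reported TCP.

```bash
python3 - <<'E'
from h import *
s=imaging.snapshot('wrist')
for b in blobs(s,'gold',.007,300)[-1:]:print('wrist',*b)
print('tip wrist at z=.107',onplane(s,[[316,229]],.107),'cam',rays(s,[[0,0]])[0])
t=imaging.snapshot('top');sd=imaging.snapshot('side')
for n,q in(('top',t),('side',sd)):
    for b in blobs(q,'gold',.007):print(n,*b)
    K=np.array([[q['fx'],0,q['cx']],[0,q['fy'],q['cy']],[0,0,1]])
    p=cv2.projectPoints(np.array([readout.get_obs()['tool_pos'],[.455,.101,0.0]]),cv2.Rodrigues(np.array(q['R']))[0],np.array(q['t']),K,np.array(q['dist_coeffs']))[0].reshape(-1,2);print(n,'tcp px',p.round(1))
a=sd['pixels'][90:230,190:350];b=t['pixels'][180:320,200:360]
cv2.imwrite('pics/ab.png',np.hstack([cv2.resize(x,None,fx=2.5,fy=2.5,interpolation=cv2.INTER_CUBIC) for x in(a,b)])[:,:,::-1])
E
```

```text
wrist [315. 195.] cen 453.5 100.4 rect 453.3 100.5 size 56.7 56.5 ang -20.0
tip wrist at z=.107 [[0.45605958 0.10116356]] cam [0.38618147 0.12647261 0.30923636]
top [396. 256.] cen 435.4 -231.1 rect 436.3 -231.1 size 35.8 35.8 ang -2.8
top [229. 198.] cen 604.0 229.1 rect 604.0 228.8 size 56.2 23.3 ang 55.4
top tcp px [[271.5 247.8]
 [274.8 250.9]]
side [342. 283.] cen 436.2 -226.1 rect 436.0 -226.0 size 50.3 39.0 ang 52.9
side [266. 202.] cen 454.3 106.3 rect 453.8 106.7 size 66.0 56.1 ang 52.4
side [289. 160.] cen 607.8 236.8 rect 607.7 236.3 size 68.5 19.8 ang 57.5
side tcp px [[263.  170.6]
 [267.6 205. ]]
```

View pics/ab.png

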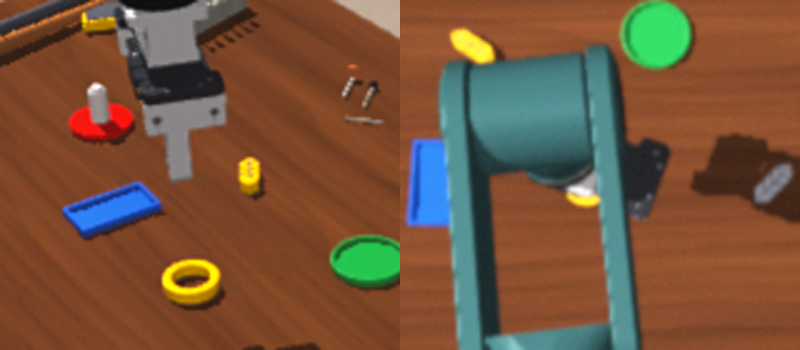

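In the side crop the fingertip sits at about full-image (261,162), but the reported TCP projects to (263,171). The real tips are therefore about 25 mm higher than reported, the wrist view agrees, and the fingers closed above the bangle. I'll open, go lower in steps and watch the force.

>>> carry_out(motion="0 0 0 0 0 0 1;0 0 0 0 0 0 1;0 0 0 0 0 0 1;0 0 0 0 0 0 1;0 0 0.1 0 0 0 1;0 0 0.15 0 0 0 1;0 0 0.15 0 0 0 1;0 0 0.1 0 0 0 1;0 0 0 0 0 0 1;0 0 0 0 0 0 1")

```text
time: 5.22
tool_pos: [0.4551, 0.1016, 0.0061]
ee_rot: [3.141, 0.001, 2.792]
wrist_force: [0.5, -0.3, 0.2]
width: 0.0932
finger_force: 0.0
```

```bash
python3 - <<'E'
from h import *
print(robot.hold_point_z,[a for a in dir(robot) if a[0]!='_'])
plan(453.6,100.8,-18,160);print(readout.get_obs()['wrist_force'])
sd=imaging.snapshot('side')
cv2.imwrite('pics/s2.png',cv2.resize(sd['pixels'][130:230,200:330],None,fx=5,fy=5,interpolation=cv2.INTER_CUBIC)[:,:,::-1])
E
```

```text
0.0188 ['IKError', 'close_job', 'hold_point_z']
at [455.1 101.6   6.1] rpy [1.7996e+02 8.0000e-02 1.5996e+02] w 93.2 t 5.22
shift shares [ 0.0058 -0.0063  0.1207] mm [ 1.2 -1.3 24.1]
turn rotvec shares [ 0.0004  0.0007 -0.0003]
[ 0.52802774 -0.30680425  0.22109696]
```

View pics/s2.png

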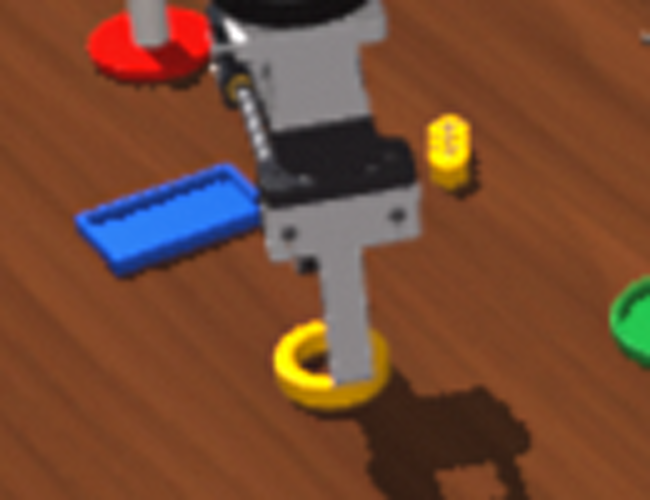

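The finger tip at crop (350,382) hangs clearly above the bench beside the bangle. I'll descend further.

>>> carry_out(motion="0.006 -0.005 0.04 0 0 0 1;0 0 0.03 0 0 0 1;0 0 0.02 0 0 0 1;0 0 0 0 0 0 1;0 0 0 0 0 0 1")

```text
time: 5.9
tool_pos: [0.4529, 0.101, -0.0128]
ee_rot: [3.141, 0.0, 2.792]
wrist_force: [-0.1, 0.9, 0.4]
width: 0.0941
finger_force: 0.0
```

```bash
python3 - <<'E'
from h import *
plan(453.6,100.8,-18,160);print(readout.get_obs()['wrist_force'])
sd=imaging.snapshot('side')
cv2.imwrite('pics/s3.png',cv2.resize(sd['pixels'][160:230,230:330],None,fx=5,fy=5,interpolation=cv2.INTER_CUBIC)[:,:,::-1])
for v in (162,):print(0)
c,d=rays(sd,[[270,206.4]])
# plane through near finger outer face: normal (.342,.94), offset -59.5 (open)
n=np.array([.342,.94,0]);k=(n@np.array([455.1,101.6,0])-59.5)/1000
l=(k-n@c)/(d[0]@n);print('s2 tip',c+l*d[0])
E
```

```text
at [452.9 101.  -12.8] rpy [1.7999e+02 1.0000e-02 1.5996e+02] w 94.1 t 5.9
shift shares [-0.0035  0.0003  0.0262] mm [-0.7  0.1  5.2]
turn rotvec shares [ 0.0001  0.0001 -0.0003]
[-0.05822511  0.92154674  0.37092459]
0
s2 tip [0.43289499 0.04638097 0.03929949]
```

View pics/s3.png

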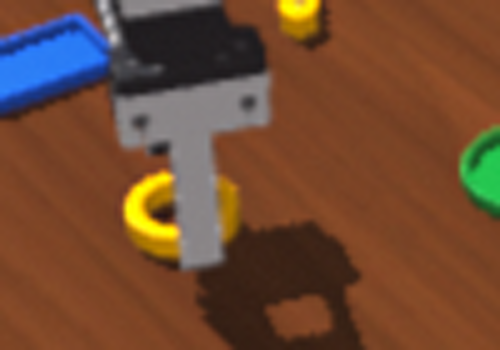

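Contact-free at a reported z of −13 mm, and the tip at crop (202,268) works out to about 20 mm above the bench. I'll keep going down.

>>> carry_out(motion="0 0 0.03 0 0 0 1;0 0 0.015 0 0 0 1;0 0 0.01 0 0 0 1;0 0 0 0 0 0 1")

```text
time: 6.45
tool_pos: [0.4525, 0.1009, -0.023]
ee_rot: [-3.141, -0.001, 2.792]
wrist_force: [-2.4, -1.0, 7.2]
width: 0.0939
finger_force: 3.0
```

```bash
python3 - <<'E'
from h import *
o=readout.get_obs();print(np.round(o['tool_pos'],4),o['wrist_force'].round(2) if hasattr(o['wrist_force'],'round') else o['wrist_force'])
s=imaging.snapshot('side');p=s['pixels'][195:225,255:285].astype(int)
# gray finger pixels: low saturation; lowest row
h=cv2.cvtColor(s['pixels'],cv2.COLOR_RGB2HSV);m=(h[...,1]<60)&(h[...,2]>90)
ys,xs=np.nonzero(m[190:235,255:290]);b=ys.max()+190;x=xs[ys==ys.max()].mean()+255;print('bottom px',x,b)
c,d=rays(s,[[x,b+.5]]);n=np.array([.342,.94,0]);k=(n@np.array([453.5,101,0])-59.5)/1000
l=(k-n@c)/(d[0]@n);print('tip',c+l*d[0])
E
```

```text
[ 0.4525  0.1009 -0.023 ] [-2.35 -0.96  7.16]
bottom px 269.0 216
tip [0.42773809 0.04707508 0.01091171]
```

Bench contact (7 N) at a reported z of −23 mm, so the tool z offset is about 23 mm. I'll raise slightly, close, then lift.

>>> carry_out(motion="0 0 -0.015 0 0 0 1;0 0 0 0 0 0 0;0 0 0 0 0 0 0;0 0 0 0 0 0 0;0 0 0 0 0 0 0;0 0 0 0 0 0 0;0 0 0 0 0 0 0;0 0 0 0 0 0 0")

```text
time: 7.5
tool_pos: [0.4527, 0.1009, -0.0209]
ee_rot: [-3.142, -0.0, 2.792]
wrist_force: [0.7, 0.1, -1.1]
width: 0.0541
finger_force: 30.0
```

>>> carry_out(motion="0 0 -0.05 0 0 0 0;0 0 -0.15 0 0 0 0;0 0 -0.2 0 0 0 0;0.02 0.15 0 0 0 0 0;0.03 0.2 0 0 0 0 0;0.03 0.2 0 0 0 0 0;0.03 0.2 0 0 0 0 0;0.03 0.2 0 0 0 0 0;0.03 0.2 0 0 0 0 0;0.03 0.2 0 0 0 0 0;0.02 0.15 0 0 0 0 0;0 0 0 0 0 0 0")

```text
time: 9.0
tool_pos: [0.5142, 0.3997, 0.0593]
ee_rot: [3.141, -0.0, 2.794]
wrist_force: [-0.1, -0.0, -1.2]
width: 0.0544
finger_force: 30.0
```

```bash
python3 - <<'E'
from h import *
plan(531.4,444.8,55,160);o=readout.get_obs();print(o['finger_force'])
s=imaging.snapshot('wrist');cv2.imwrite('pics/w4.png',s['pixels'][:,:,::-1])
for b in blobs(s,'red',.008,300):print(*b)
E
```

```text
at [514.2 399.7  59.3] rpy [179.98  -0.   160.1 ] w 54.4 t 9.0
shift shares [-0.004   0.2415  0.0213] mm [-0.8 48.3  4.3]
turn rotvec shares [ 0.0002 -0.      0.0008]
30.035125088179484
```

View pics/w4.png

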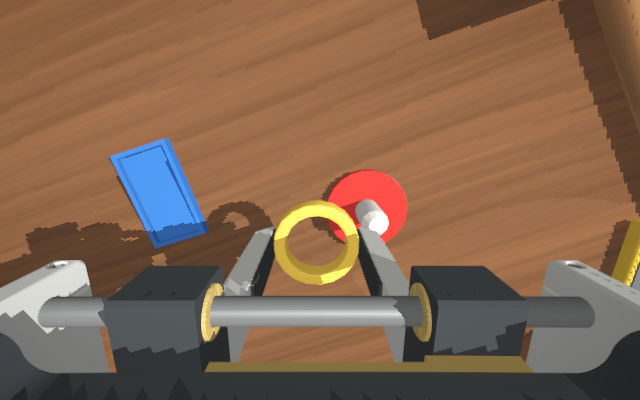

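The wrist view shows the bangle held square at (316,242), with the post top at (375,220). I'll fit both circles to get the offset.

```bash
python3 - <<'E'
from h import *
from scipy.optimize import least_squares
def fit(p,r):
    f=lambda c:np.hypot(p[:,0]-c[0],p[:,1]-c[1])-r
    q=least_squares(f,p.mean(0),loss='soft_l1',f_scale=.5);return q.x.round(2),np.abs(q.fun).mean().round(2)
s=imaging.snapshot('wrist')
m=mask(s,'red');c=max(cv2.findContours(m,0,1)[0],key=cv2.contourArea).reshape(-1,2)
up=c[(c[:,1]<205)|(c[:,0]>395)];up=up[up[:,0]>330]
for z in(.008,):print('base',fit(onplane(s,up,z)*1000,38))
t=imaging.snapshot('top');c=max(cv2.findContours(mask(t,'red'),0,1)[0],key=cv2.contourArea).reshape(-1,2)
print('base top cam',fit(onplane(t,c,.006)*1000,38))
m=mask(s,'gold');c=[c for c in cv2.findContours(m,0,1)[0] if cv2.pointPolygonTest(c,(316,242),False)>0][0].reshape(-1,2)
up=c[c[:,1]<245]
for z in(.090,.094,.098):print('bangle top edge',z,fit(onplane(s,up,z)*1000,28))
plan(531.4,444.8,55,160)
E
```

```text
Traceback (most recent call last):
ValueError: max() iterable argument is empty
```

```bash
sed -i "s/'red':((0,200,120)/'red':((0,165,170)/" h.py; cat >> h.py <<'E'
from scipy.optimize import least_squares
def fit(p,r):
    f=lambda c:np.hypot(p[:,0]-c[0],p[:,1]-c[1])-r
    q=least_squares(f,p.mean(0),loss='soft_l1',f_scale=.5);return q.x.round(2),np.abs(q.fun).mean().round(2)
E
python3 - <<'E'
from h import *
s=imaging.snapshot('wrist')
c=max(cv2.findContours(mask(s,'red'),0,1)[0],key=cv2.contourArea).reshape(-1,2);print(c.min(0),c.max(0))
up=c[((c[:,1]<205)|(c[:,0]>395))&(c[:,0]>332)]
print('base',fit(onplane(s,up,.008)*1000,38))
t=imaging.snapshot('top');c=max(cv2.findContours(mask(t,'red'),0,1)[0],key=cv2.contourArea).reshape(-1,2)
print('base top cam',fit(onplane(t,c,.006)*1000,38),c.min(0),c.max(0))
c=[c for c in cv2.findContours(mask(s,'gold'),0,1)[0] if cv2.pointPolygonTest(c,(316,242),False)>0][0].reshape(-1,2)
for z in(.090,.094,.098):print('bangle top edge',z,fit(onplane(s,c[c[:,1]<245],z)*1000,28))
plan(531.4,444.8,55,160)
E
```

```text
[330 169] [409 242]
base (array([531.29, 443.05]), np.float64(4.59))
base top cam (array([838.88, 618.88]), np.float64(3.29)) [ 81 114] [ 85 117]
bangle top edge 0.09 (array([513.1 , 397.65]), np.float64(0.37))
bangle top edge 0.094 (array([512.27, 397.94]), np.float64(0.56))
bangle top edge 0.098 (array([511.4 , 398.22]), np.float64(0.76))
at [514.2 396.8  59.4] rpy [-179.97    0.    159.91] w 54.3 t 9.2
shift shares [0.0018 0.2549 0.0219] mm [ 0.4 51.   4.4]
turn rotvec shares [-0.0003  0.     -0.0007]
```

>>> carry_out(motion="-0.005 0.08 0 0 0 0 0;0 0.1 0 0 0 0 0;0 0.07 0 0 0 0 0;0 0 0 0 0 0 0;0 0 0 0 0 0 0")

```text
time: 9.82
tool_pos: [0.5322, 0.4437, 0.0591]
ee_rot: [-3.141, -0.0, 2.791]
wrist_force: [0.7, 0.4, -1.6]
width: 0.0544
finger_force: 30.0
```

```bash
python3 - <<'E'
from h import *
plan(531.2,444.8,55,160)
s=imaging.snapshot('wrist');d=imaging.snapshot('side');cv2.imwrite('pics/w5.png',np.hstack([cv2.resize(s['pixels'][130:290,220:420],(400,320)),cv2.resize(d['pixels'][70:170,165:290],(400,320))])[:,:,::-1])
c=[c for c in cv2.findContours(mask(s,'gold'),0,1)[0] if cv2.pointPolygonTest(c,(316,242),False)>0]
if c: print(fit(onplane(s,c[0].reshape(-1,2)[c[0].reshape(-1,2)[:,1]<245],.092)*1000,28))
c=max(cv2.findContours(mask(s,'red'),0,1)[0],key=cv2.contourArea).reshape(-1,2)
c=c[c[:,1]<195];print('base',fit(onplane(s,c,.008)*1000,38),len(c))
E
```

```text
at [532.2 443.7  59.1] rpy [-1.7996e+02 -1.0000e-02  1.5993e+02] w 54.4 t 9.82
shift shares [0.0067 0.0032 0.0206] mm [1.3 0.6 4.1]
turn rotvec shares [-0.0003 -0.0001 -0.0005]
(array([531.02, 444.17]), np.float64(0.46))
base (array([531.05, 443.81]), np.float64(0.32)) 88
```

View pics/w5.png

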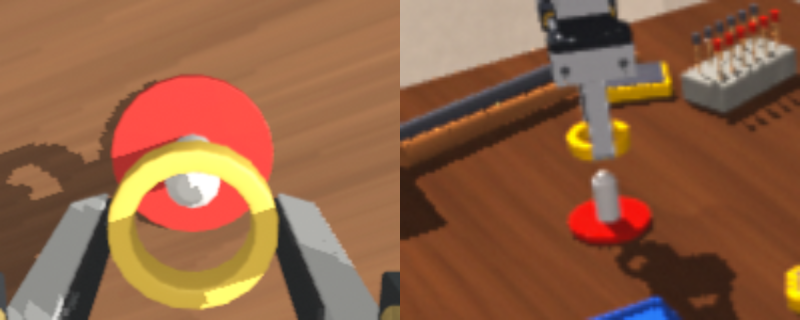

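The bangle centre (531.0,444.2) matches the base centre (531.05,443.8), and the post top is visible through the ring. I'll lower it.

>>> carry_out(motion="0 0 0.08 0 0 0 0;0 0 0.08 0 0 0 0;0 0 0.08 0 0 0 0;0 0 0.06 0 0 0 0;0 0 0.03 0 0 0 0;0 0 0.015 0 0 0 0;0 0 0.01 0 0 0 0;0 0 0 0 0 0 0")

```text
time: 10.92
tool_pos: [0.5326, 0.4447, -0.0113]
ee_rot: [3.141, 0.0, 2.792]
wrist_force: [-0.9, -0.4, -2.0]
width: 0.0543
finger_force: 30.0
```

>>> carry_out(motion="0 0 0.005 0 0 0 0;0 0 0.004 0 0 0 0;0 0 0 0 0 0 0")

```text
time: 11.3
tool_pos: [0.5326, 0.4446, -0.0129]
ee_rot: [3.141, 0.001, 2.792]
wrist_force: [-0.4, -0.3, 1.5]
width: 0.0545
finger_force: 30.0
```

>>> carry_out(motion="0 0 0 0 0 0 1;0 0 0 0 0 0 1;0 0 0 0 0 0 1;0 0 0 0 0 0 1;0 0 0 0 0 0 1;0 0 -0.05 0 0 0 1;0 0 -0.15 0 0 0 1;0 0 -0.25 0 0 0 1;0 0 -0.2 0 0 0 1;0 0 0 0 0 0 1")

```text
time: 12.55
tool_pos: [0.5349, 0.4463, 0.1232]
ee_rot: [3.132, 0.006, 2.792]
wrist_force: [0.8, -0.0, -0.3]
width: 0.0943
finger_force: 0.0
```

```bash
python3 - <<'E'
from h import *
plan(435.5,-230,100,160)
s=imaging.snapshot('wrist');cv2.imwrite('pics/w6.png',cv2.resize(s['pixels'],(400,250))[:,:,::-1])
for b in blobs(s,'gold',.022,800):print(*b)
E
```

```text
at [534.9 446.3 123.2] rpy [179.46   0.37 159.96] w 94.3 t 12.55
shift shares [-0.6914 -3.348   0.0889] mm [-138.3 -669.6   17.8]
turn rotvec shares [ 0.0045  0.0031 -0.0003]
[315. 193.] cen 531.8 444.9 rect 531.7 444.7 size 55.2 54.5 ang -1.0
```

View pics/w6.png

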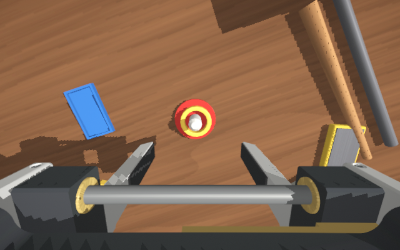

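The bangle lies around the post on the red base (wrist image, full scale (315,193)). Next is the pillbox.

>>> carry_out(motion="-0.06 -0.25 0 0 0 0 1;-0.06 -0.28 0 0 0 0 1;-0.06 -0.29 0 0 0 0 1;-0.06 -0.29 0 0 0 0 1;-0.06 -0.29 0 0 0 0 1;-0.06 -0.29 0 0 0 0 1;-0.06 -0.29 0 0 0 0 1;-0.06 -0.29 0 0 0 0 1;-0.06 -0.29 0 0 0 0 1;-0.06 -0.29 0.03 0 0 0 1;-0.06 -0.29 0.03 0 0 0 1;-0.03 -0.21 0.03 0 0 0 1")

```text
time: 14.1
tool_pos: [0.4305, -0.2337, 0.0959]
ee_rot: [3.141, -0.004, 2.79]
wrist_force: [0.2, -0.0, -0.1]
width: 0.0939
finger_force: 0.0
```

>>> carry_out(motion="0 0 0 0 0 0 1;0 0 0 0 0 0 1")

```text
time: 14.35
tool_pos: [0.4317, -0.2312, 0.0969]
ee_rot: [3.14, -0.003, 2.792]
wrist_force: [0.5, 0.3, 0.6]
width: 0.0934
finger_force: 0.0
```

```bash
python3 - <<'E'
from h import *
s=imaging.snapshot('wrist')
for b in blobs(s,'gold',.018,800):print(*b)
plan(435.5,-230,-19,160)
E
```

```text
[447. 366.] cen 681.8 -136.1 rect 675.1 -153.1 size 372.4 23.2 ang 70.5
[497. 312.] cen 624.3 -84.7 rect 624.5 -83.9 size 81.7 33.9 ang -3.7
[318. 203.] cen 433.3 -229.9 rect 433.1 -229.6 size 41.7 39.5 ang -20.1
at [ 432.1 -230.9   97.4] rpy [ 1.7994e+02 -1.0000e-01  1.6001e+02] w 93.9 t 14.4
shift shares [-0.0153  0.0096  0.5821] mm [ -3.1   1.9 116.4]
turn rotvec shares [ 0.0005 -0.0009  0.0001]
```

>>> carry_out(motion="-0.009 0.008 0.1 0 0 0 1;0 0 0.15 0 0 0 1;0 0 0.15 0 0 0 1;0 0 0.1 0 0 0 1;0 0 0.05 0 0 0 1;0 0 0.03 0 0 0 1;0 0 0 0 0 0 1;0 0 0 0 0 0 0;0 0 0 0 0 0 0;0 0 0 0 0 0 0;0 0 0 0 0 0 0;0 0 0 0 0 0 0")

```text
time: 15.9
tool_pos: [0.4346, -0.2314, -0.0176]
ee_rot: [3.141, 0.0, 2.792]
wrist_force: [-0.7, -0.6, -0.0]
width: 0.0472
finger_force: 0.0
```

>>> carry_out(motion="0 0 0 0 0 0 0;0 0 0 0 0 0 0;0 0 0 0 0 0 0;0 0 0 0 0 0 0")

```text
time: 16.4
tool_pos: [0.4346, -0.2313, -0.0177]
ee_rot: [3.141, -0.0, 2.792]
wrist_force: [0.6, -0.5, 0.5]
width: 0.0388
finger_force: 30.0
```

>>> carry_out(motion="0 0 -0.05 0 0 0 0;0 0 -0.15 0 0 0 0;0 0 -0.2 0 0 0 0;-0.05 0.18 0 0 0 0 0;-0.06 0.22 0 0 0 0 0;-0.06 0.22 0 0 0 0 0;-0.06 0.22 0 0 0 0 0;-0.06 0.22 0 0 0 0 0;-0.06 0.22 0 0 0 0 0;-0.06 0.22 0 0 0 0 0;0 0 0 0 0 0 0;0 0 0 0 0 0 0")

```text
time: 17.9
tool_pos: [0.6141, 0.0219, 0.0624]
ee_rot: [-3.141, -0.0, 2.792]
wrist_force: [-0.9, -0.1, -0.2]
width: 0.0389
finger_force: 30.0
```

```bash
python3 - <<'E'
from h import *
s=imaging.snapshot('wrist');cv2.imwrite('pics/w7.png',cv2.resize(s['pixels'],(400,250))[:,:,::-1])
for b in blobs(s,'gold',.097,800):print(*b)
for b in blobs(s,'green',.009,800):print('dish',*b)
plan(615,23,-13.7,160);print(readout.get_obs()['finger_force'])
E
```

```text
[335. 366.] cen 708.4 12.8 rect 703.8 3.1 size 237.4 13.5 ang 70.1
[317. 241.] cen 612.2 22.5 rect 611.8 22.1 size 43.7 40.1 ang -7.5
dish [319. 200.] cen 608.8 26.1 rect 606.1 27.3 size 76.0 58.5 ang 71.0
at [614.   21.5  62.5] rpy [-1.7996e+02 -1.0000e-02  1.5992e+02] w 38.7 t 17.95
shift shares [-0.0023  0.0091  0.381 ] mm [-0.5  1.8 76.2]
turn rotvec shares [-0.0003 -0.0001 -0.0007]
29.989557591907214
```

View pics/w7.png

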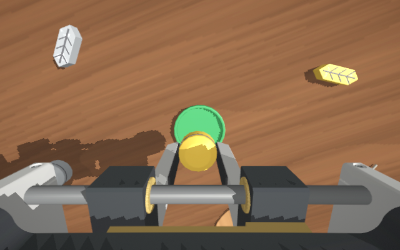

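The pillbox is held over the green dish with the box centre near (613,22) against the dish at (615,23). I'll lower it.

>>> carry_out(motion="-0.004 0.007 0.1 0 0 0 0;0 0 0.12 0 0 0 0;0 0 0.08 0 0 0 0;0 0 0.04 0 0 0 0;0 0 0.02 0 0 0 0;0 0 0.01 0 0 0 0;0 0 0 0 0 0 0;0 0 0 0 0 0 0")

```text
time: 18.95
tool_pos: [0.6162, 0.0235, -0.0109]
ee_rot: [3.141, 0.001, 2.792]
wrist_force: [-0.5, 0.8, -0.2]
width: 0.0388
finger_force: 30.0
```

>>> carry_out(motion="0 0 0.006 0 0 0 0;0 0 0.005 0 0 0 0;0 0 0 0 0 0 0")

```text
time: 19.32
tool_pos: [0.6159, 0.0235, -0.0136]
ee_rot: [3.141, 0.0, 2.792]
wrist_force: [-0.1, -0.1, -0.8]
width: 0.0386
finger_force: 30.0
```

>>> carry_out(motion="0 0 0.004 0 0 0 0;0 0 0 0 0 0 0")

```text
time: 19.58
tool_pos: [0.6159, 0.0234, -0.0137]
ee_rot: [3.141, 0.0, 2.792]
wrist_force: [-3.1, 0.9, 5.2]
width: 0.0387
finger_force: 30.0
```

>>> carry_out(motion="0 0 0 0 0 0 0.52;0 0 0 0 0 0 0.52;0 0 0 0 0 0 0.52;0 0 0 0 0 0 0.52;0 0 -0.05 0 0 0 0.52;0 0 -0.15 0 0 0 0.52;0 0 -0.25 0 0 0 0.6;0 0 -0.2 0 0 0 1;0 0 0 0 0 0 1;0 0 0 0 0 0 1")

```text
time: 20.82
tool_pos: [0.6153, 0.0234, 0.1148]
ee_rot: [-3.141, -0.001, 2.792]
wrist_force: [0.4, 0.0, -0.6]
width: 0.0832
finger_force: 0.0
```

```bash
python3 - <<'E'
from h import *
plan(604.3,229.3,100,56)
s=imaging.snapshot('wrist');cv2.imwrite('pics/w8.png',cv2.resize(s['pixels'],(400,250))[:,:,::-1])
for b in blobs(s,'gold',.012,500):print(*b)
for b in blobs(s,'green',.008,500):print('dish',*b)
E
```

```text
at [615.3  23.4 114.8] rpy [-1.7999e+02 -5.0000e-02  1.5996e+02] w 83.2 t 20.82
shift shares [0.4042 0.9482 0.0741] mm [ 80.8 189.6  14.8]
turn rotvec shares [-4.000e-04 -2.000e-04  8.663e-01]
[157. 311.] cen 687.1 -209.3 rect 687.9 -211.2 size 88.4 30.4 ang -35.3
[318. 196.] cen 616.6 22.8 rect 616.4 22.7 size 42.5 40.4 ang -20.0
dish [317. 194.] cen 615.2 23.8 rect 615.1 23.9 size 76.5 75.9 ang 23.0
```

View pics/w8.png

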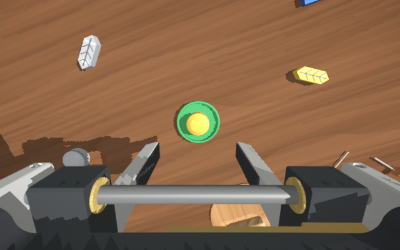

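The pillbox sits upright and central in the dish. Now the leaf: translate, then turn to yaw 56°.

>>> carry_out(motion="0.08 0.19 0 0 0 0 1;0.08 0.19 0 0 0 0 1;0.08 0.19 0 0 0 0 1;0.08 0.19 0 0 0 0 1;0.08 0.19 0 0 0 0 1;0 0 0.05 0 0 0.087 1;0 0 0 0 0 0.087 1;0 0 0 0 0 0.087 1;0 0 0 0 0 0.087 1;0 0 0 0 0 0.087 1;0 0 0 0 0 0.087 1;0 0 0 0 0 0.087 1")

```text
time: 22.38
tool_pos: [0.6043, 0.2289, 0.1025]
ee_rot: [-3.137, 0.002, 1.51]
wrist_force: [-0.1, 0.5, -0.4]
width: 0.0942
finger_force: 0.0
```

>>> carry_out(motion="0 0 0 0 0 0.087 1;0 0 0 0 0 0.087 1;0 0 0 0 0 0.083 1;0 0 0 0 0 0 1;0 0 0 0 0 0 1")

```text
time: 23.0
tool_pos: [0.605, 0.2291, 0.104]
ee_rot: [-3.14, 0.002, 0.98]
wrist_force: [-0.3, -0.3, 0.9]
width: 0.0938
finger_force: 0.0
```

```bash
python3 - <<'E'
from h import *
s=imaging.snapshot('wrist')
for z in (.007,.014):
  for b in blobs(s,'gold',z,500):print(*b)
plan(604.3,229.3,-20,56)
E
```

```text
[446. 365.] cen 632.8 -55.6 rect 620.5 -47.1 size 397.8 24.8 ang -33.2
[416. 336.] cen 610.3 8.2 rect 608.9 7.1 size 45.2 34.0 ang -33.6
[496. 311.] cen 704.0 -10.9 rect 704.0 -11.4 size 87.9 33.3 ang 73.9
[135. 312.] cen 343.8 229.9 rect 343.0 230.4 size 88.5 36.3 ang 39.7
[315. 198.] cen 602.7 228.7 rect 602.5 228.6 size 57.7 21.0 ang 56.6
[125.  52.] cen 528.9 449.4 rect 529.7 448.6 size 61.2 56.4 ang -47.6
[446. 365.] cen 633.1 -47.6 rect 621.1 -39.2 size 388.6 24.3 ang -33.2
[416. 336.] cen 611.1 14.8 rect 609.8 13.7 size 44.1 33.2 ang -33.6
[496. 311.] cen 702.7 -3.9 rect 702.6 -4.4 size 85.9 32.6 ang 73.9
[135. 312.] cen 350.9 231.3 rect 350.1 231.8 size 86.4 35.4 ang 39.7
[315. 198.] cen 603.7 230.1 rect 603.6 230.1 size 56.3 20.5 ang 56.6
[125.  52.] cen 531.6 445.7 rect 532.4 444.9 size 59.8 55.1 ang -47.6
at [605.2 229.2 104.3] rpy [-1.7993e+02  7.0000e-02  5.6150e+01] w 94.2 t 23.05
shift shares [-0.0014 -0.0033  0.6217] mm [ -0.3  -0.7 124.3]
turn rotvec shares [-0.0005  0.0006  0.0013]
```

>>> carry_out(motion="0 -0.007 0.1 0 0 0 1;0 0 0.15 0 0 0 1;0 0 0.15 0 0 0 1;0 0 0.12 0 0 0 1;0 0 0.06 0 0 0 1;0 0 0.04 0 0 0 1;0 0 0 0 0 0 1;0 0 0 0 0 0 0;0 0 0 0 0 0 0;0 0 0 0 0 0 0;0 0 0 0 0 0 0;0 0 0 0 0 0 0")

```text
time: 24.55
tool_pos: [0.6045, 0.2301, -0.0186]
ee_rot: [-3.142, -0.0, 0.978]
wrist_force: [0.8, -0.2, 0.3]
width: 0.0477
finger_force: 0.0
```

>>> carry_out(motion="0 0 0 0 0 0 0;0 0 0 0 0 0 0;0 0 0 0 0 0 0;0 0 0 0 0 0 0;0 0 0 0 0 0 0;0 0 0 0 0 0 0")

```text
time: 25.3
tool_pos: [0.6045, 0.2302, -0.0186]
ee_rot: [-3.142, -0.0, 0.978]
wrist_force: [-0.6, -0.0, -0.0]
width: 0.0194
finger_force: 30.0
```

Gripped. With the tips this low the fingers would meet the tray rim (45 mm over the backs against 44 mm inside), so I'll regrip 4 mm higher and lift.

>>> carry_out(motion="0 0 0 0 0 0 0.35;0 0 0 0 0 0 0.35;0 0 -0.02 0 0 0 0.35;0 0 0 0 0 0 0.35;0 0 0 0 0 0 0;0 0 0 0 0 0 0;0 0 0 0 0 0 0;0 0 0 0 0 0 0;0 0 0 0 0 0 0")

```text
time: 26.42
tool_pos: [0.6045, 0.2301, -0.0146]
ee_rot: [-3.142, -0.0, 0.978]
wrist_force: [0.2, -1.3, -0.2]
width: 0.0195
finger_force: 30.0
```

>>> carry_out(motion="0 0 -0.05 0 0 0 0;0 0 -0.15 0 0 0 0;0 0 -0.2 0 0 0 0;0 0 0 0 0 0.082 0;0 0 0 0 0 0.082 0;0 0 0 0 0 0.082 0;0 0 0 0 0 0.082 0;0 0 0 0 0 0.082 0;0 0 0 0 0 0.077 0;0 0 0 0 0 0 0")

```text
time: 27.68
tool_pos: [0.6046, 0.2301, 0.0658]
ee_rot: [-3.141, -0.0, -0.04]
wrist_force: [0.2, 0.0, -0.8]
width: 0.0192
finger_force: 30.0
```

```bash
python3 - <<'E'
from h import *
plan(452.5,267,65,-2.5);print(readout.get_obs()['finger_force'])
E
```

```text
at [604.6 230.1  65.8] rpy [-1.7999e+02 -2.0000e-02 -2.3000e+00] w 19.2 t 27.68
shift shares [-0.7671 -0.1537  0.0038] mm [-153.4  -30.7    0.8]
turn rotvec shares [-0.0001 -0.0001  0.0017]
29.999636113643646
```

>>> carry_out(motion="-0.15 -0.03 0 0 0 0 0;-0.2 -0.04 0 0 0 0 0;-0.2 -0.04 0 0 0 0 0;-0.217 -0.044 0 0 0 0 0;0 0 0 0 0 0 0;0 0 0 0 0 0 0")

```text
time: 28.42
tool_pos: [0.4532, 0.2674, 0.066]
ee_rot: [-3.141, -0.002, -0.04]
wrist_force: [-0.3, -0.2, -1.2]
width: 0.0197
finger_force: 30.0
```

```bash
python3 - <<'E'
from h import *
s=imaging.snapshot('wrist');cv2.imwrite('pics/w9.png',cv2.resize(s['pixels'],(480,300))[:,:,::-1])
for b in blobs(s,'gold',.092,500):print(*b)
for b in blobs(s,'blue',.009,500):print('tray',*b)
plan(452.5,267,-10.6,-2.5)
E
```

```text
[294. 366.] cen 353.6 276.8 rect 355.2 288.9 size 249.0 14.2 ang 87.6
[316. 243.] cen 451.8 267.4 rect 452.4 267.1 size 58.4 20.6 ang -3.1
[120. 129.] cen 530.0 386.2 rect 529.6 384.3 size 39.0 31.4 ang -5.5
[621.   9.] cen 581.4 95.6 rect 581.0 96.1 size 22.2 10.4 ang 87.0
tray [315. 193.] cen 465.9 267.6 rect 465.8 267.5 size 66.0 51.3 ang -2.3
at [453.6 267.3  65.9] rpy [-1.7998e+02 -8.0000e-02 -2.3600e+00] w 19.3 t 28.48
shift shares [-0.006   0.0018  0.3825] mm [-1.2  0.4 76.5]
turn rotvec shares [-0.0002 -0.0007  0.0012]
```

View pics/w9.png

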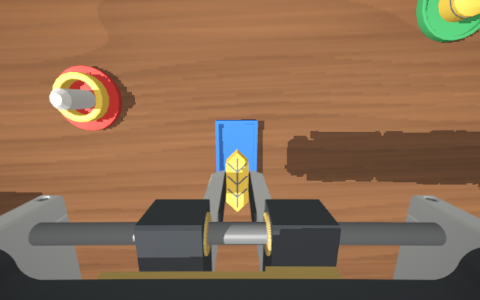

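The leaf is aligned with the tray: y matches, and the tray's far end at about 499 mm puts its centre near 452.8. I'll lower it.

>>> carry_out(motion="-0.004 0 0.1 0 0 0 0;0 0 0.12 0 0 0 0;0 0 0.08 0 0 0 0;0 0 0.04 0 0 0 0;0 0 0.02 0 0 0 0;0 0 0.012 0 0 0 0;0 0 0 0 0 0 0;0 0 0 0 0 0 0")

```text
time: 29.48
tool_pos: [0.4521, 0.2676, -0.0084]
ee_rot: [-3.141, -0.001, -0.042]
wrist_force: [-0.3, -0.1, -1.7]
width: 0.0197
finger_force: 30.0
```

>>> carry_out(motion="0 0 0.006 0 0 0 0;0 0 0.004 0 0 0 0;0 0 0 0 0 0 0")

```text
time: 29.85
tool_pos: [0.4519, 0.2674, -0.0107]
ee_rot: [-3.141, -0.0, -0.042]
wrist_force: [-0.2, -1.9, 0.0]
width: 0.019
finger_force: 30.0
```

>>> carry_out(motion="0 0 0.004 0 0 0 0;0 0 0 0 0 0 0")

```text
time: 30.1
tool_pos: [0.4519, 0.2674, -0.0107]
ee_rot: [-3.141, -0.0, -0.042]
wrist_force: [-2.0, -2.1, 6.6]
width: 0.0196
finger_force: 30.0
```

Seated (6.6 N contact). I'll release, lift and check.

>>> carry_out(motion="0 0 0 0 0 0 0.4;0 0 0 0 0 0 0.4;0 0 0 0 0 0 0.4;0 0 -0.05 0 0 0 0.4;0 0 -0.15 0 0 0 0.4;0 0 -0.25 0 0 0 0.6;0 0 -0.25 0 0 0 0.6;0 0 -0.1 0 0 0 0.6;0 0 0 0 0 0 0.6;0 0 0 0 0 0 0.6")

```text
time: 31.35
tool_pos: [0.4511, 0.2671, 0.147]
ee_rot: [3.141, 0.002, -0.042]
wrist_force: [0.1, 0.1, -0.1]
width: 0.0563
finger_force: 0.0
```

```bash
python3 - <<'E'
from h import *
s=imaging.snapshot('wrist');d=imaging.snapshot('side')
cv2.imwrite('pics/w10.png',np.hstack([cv2.resize(s['pixels'][100:300,150:450],(400,266)),cv2.resize(d['pixels'][100:340,150:510],(400,266))])[:,:,::-1])
for b in blobs(s,'gold',.014,500):print(*b)
for b in blobs(s,'blue',.009,500):print('tray',*b)
for b in blobs(d,'gold',.012):print('side',*b)
for b in blobs(d,'silver',.01):print('side silver',*b)
E
```

```text
[427. 312.] cen 274.1 125.5 rect 273.9 124.9 size 94.4 25.8 ang 8.1
[205. 312.] cen 287.0 421.8 rect 287.1 422.4 size 93.4 25.9 ang -12.9
[541.  29.] cen 615.6 22.5 rect 615.7 22.7 size 52.3 40.2 ang -72.1
tray [315. 187.] cen 453.2 267.8 rect 453.3 267.8 size 90.6 51.0 ang -2.4
side [337. 190.] cen 618.8 29.7 rect 616.6 28.3 size 64.7 40.8 ang 52.2
side [234. 171.] cen 453.0 272.8 rect 452.8 273.0 size 53.8 36.3 ang -4.5
side [230. 135.] cen 537.7 458.2 rect 537.3 456.5 size 68.2 54.0 ang 63.3
side silver [428. 318.] cen 510.4 -397.5 rect 510.5 -397.5 size 62.5 53.8 ang 43.4
side silver [310. 249.] cen 441.3 -105.2 rect 440.4 -105.8 size 55.4 23.6 ang -48.5
side silver [399. 245.] cen 604.3 -213.3 rect 604.8 -213.6 size 52.6 38.1 ang 52.6
```

View pics/w10.png

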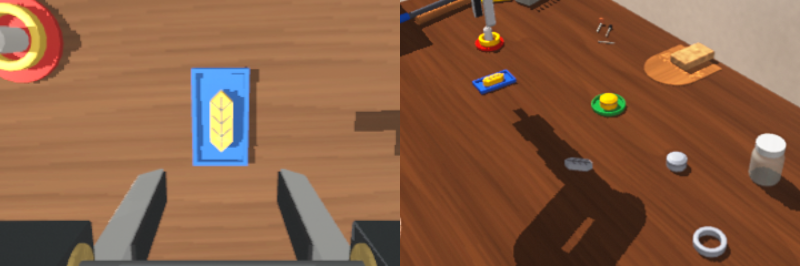

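The leaf lies flat and lengthwise in the tray, the pillbox is in the dish and the bangle is on the base. The silver pieces and jar look unmoved, and the silver leaf's small shift is the arm's shadow clipping its mask.

```bash
python3 -c "
from bench import robot
print(robot.close_job())"
```

```text
the job is handed in; nothing more can be done
None
```

The job is handed in: the gold bangle is on the post base, the gold pillbox in the green dish and the gold leaf lengthwise in the blue tray, set down in that order by about 31 s, with the silver pieces and jar left untouched.

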